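# Swap the waxed farmer for the new figures in the carrying rack

## Task

Swing the red turn-button of the wooden carrying rack wide open, first draw the dark waxed farmer out of the lane and stand it upright on the middle of the round cork mat, then slide every pale farmer standing on the ledge into the lane, foot disc under the rails and wholly inside the mouth, and swing the turn-button fully shut across the mouth again. Everything ends standing upright and let go; do not disturb the other tools on the ledge.

Things in the scene. Friction and masses are not known exactly. Their poses are not given: they have to be found in the camera images.
- rack: Fixed wooden rack, a T-slot lane (mm). Origin: middle of the lane's mouth at ledge level; +y points straight into the lane, x across, z up. Lane floor 8 above the ledge, from an open landing 114 wide starting at y = -88, through the mouth at y = 0, to the end wall at y = 252. Side walls at x = -33 and +33 (66 clear) from the mouth to the end.
- lane_mouth (a point): Middle of the mouth, on the lane floor. Beyond it two rails overhang the walls, underside 28, top 36 above the ledge, leaving an open slot from x = -22 to +22. A foot disc enters only here, level, its underside 8 to 14 above the ledge; the robe stands up through the slot.
- lane_end (a point): Middle of the end wall's inner face, on the lane floor. Four figures fit in a close row; pushing one pushes those ahead of it.
- turn_button (a joint): Red wooden turn-button on the rack that swings level about an upright pivot, rad: 0 = shut, bar straight across the mouth over the rails (its stop); grows as the knob end swings outward, away from the lane, counter-clockwise seen from above; stops at 2.3. At 2.0 or more it is clear of the way in. It stays where it is left (friction about 0.2 N m, some 3 N at the knob).
- button_knob (a point): Centre of the top of the turn-button's upright brass knob: round, 20 across, standing 55 tall on the bar, top 104 above the ledge; it is 75 from the pivot. Pinch it from above.
- button_pivot (a point): The turn-button's pivot, at x = +54, y = 0 of the rack. Shut, the knob is at x = -21, y = 0 of the rack; at 1.57 rad at x = +54, y = -75.
- cork_mat: Fixed round cork mat, 130 across, 6 thick. Origin: centre of its underside, on the ledge.
- waxed: Dark brown waxed figure, in the rack's lane at the start: standing farmer, 124 mm tall, 0.2 kg: round foot disc 58 wide, 14 thick; round robe at most 36 wide (arms reach 22 from the axis); head a square block 32 x 32 (sides along x and y) from 84 to 112 above the underside, small cone hat on top. Grip the head from above, about 98 up. Origin: centre of the underside, z up; facing is free.
- pale1: Pale unpainted fig-wood figure (may be absent): standing farmer, 124 mm tall, 0.2 kg: round foot disc 58 wide, 14 thick; round robe at most 36 wide (arms reach 22 from the axis); head a square block 32 x 32 (sides along x and y) from 84 to 112 above the underside, small cone hat on top. Grip the head from above, about 98 up. Origin: centre of the underside, z up; facing is free.
- pale2: Pale unpainted fig-wood figure (may be absent): standing farmer, 124 mm tall, 0.2 kg: round foot disc 58 wide, 14 thick; round robe at most 36 wide (arms reach 22 from the axis); head a square block 32 x 32 (sides along x and y) from 84 to 112 above the underside, small cone hat on top. Grip the head from above, about 98 up. Origin: centre of the underside, z up; facing is free.
- pale3: Pale unpainted fig-wood figure (may be absent): standing farmer, 124 mm tall, 0.2 kg: round foot disc 58 wide, 14 thick; round robe at most 36 wide (arms reach 22 from the axis); head a square block 32 x 32 (sides along x and y) from 84 to 112 above the underside, small cone hat on top. Grip the head from above, about 98 up. Origin: centre of the underside, z up; facing is free.
- pale4: Pale unpainted fig-wood figure (may be absent): standing farmer, 124 mm tall, 0.2 kg: round foot disc 58 wide, 14 thick; round robe at most 36 wide (arms reach 22 from the axis); head a square block 32 x 32 (sides along x and y) from 84 to 112 above the underside, small cone hat on top. Grip the head from above, about 98 up. Origin: centre of the underside, z up; facing is free.
- bowl: Bystander, leave alone: dented aluminium bowl, rim 150 across, 50 high (mm); origin at its underside.
- plumb_bob: Bystander, leave alone: brass plumb bob standing point up, 42 across, 95 high (mm); origin at its underside.
- wax_tin: Bystander, leave alone: closed metal wax tin, 72 across, about 55 high (mm); origin at its underside.
- stick1: Bystander, leave alone: flat bamboo burnishing stick, 180 x 16 x 12, lying flat (mm); origin at its underside.
- stick2: Bystander, leave alone: flat bamboo burnishing stick, 180 x 16 x 12, lying flat (mm); origin at its underside.
- mallet: Bystander, leave alone: carver's wooden mallet lying down, handle along its -x, about 215 long, head 100 x 60 (mm); origin at its underside.
- whetstone: Bystander, leave alone: grey whetstone block, 160 x 55 x 25 (mm); origin at its underside.
Things that resemble listed ones, but are neither listed nor needed, are in the scene too. What is shaped like the pale4 but pink is not meant. What is shaped like the pale2 but pink is not meant.

How it is judged:
On the way, in this order (a step that is already met when the one before it is completed fails the run):
1. the turn-button is swung wide open (value of joint turn_button above 1.5 rad), for 0.1 s.
2. the waxed figure stands released on the cork mat (horizontal distance between waxed and cork_mat below 0.038 m and height (world z) of waxed between 0.002 and 0.012 m and angle between waxed's own z axis and vertical below 0.1 rad and contact force between waxed and the fingers below 0.3 N), for 0.2 s.
3. every pale figure stands in the lane, inside the mouth (y of pale1 in the frame of rack between 0.024 and 0.235 m and x of pale1 in the frame of rack between -0.01 and 0.01 m and height (world z) of each of pale1, pale2, pale3, pale4 below 0.013 m and angle between each of pale1, pale2, pale3, pale4's own z axis and vertical below 0.1 rad and y of pale2 in the frame of rack between 0.024 and 0.235 m and x of pale2 in the frame of rack between -0.01 and 0.01 m and y of pale3 in the frame of rack between 0.024 and 0.235 m and x of pale3 in the frame of rack between -0.01 and 0.01 m and y of pale4 in the frame of rack between 0.024 and 0.235 m and x of pale4 in the frame of rack between -0.01 and 0.01 m), for 0.2 s.
4. the turn-button is shut (value of joint turn_button below 0.12 rad), for 0.2 s.
At the end, for the whole second after the job is handed in: The waxed figure stands upright (within 0.1 rad) on the cork mat, its axis within 38 mm of the mat's centre; every pale figure present stands upright on the lane floor under the rails, its axis at least 24 mm inside the mouth; the turn-button is shut (below 0.12 rad); all are at rest and let go (all of step 3 and horizontal distance between waxed and cork_mat below 0.038 m and height (world z) of waxed between 0.002 and 0.012 m and angle between waxed's own z axis and vertical below 0.1 rad and value of joint turn_button below 0.12 rad and linear speed of each of pale1, pale2, pale3, pale4, waxed below 0.02 m/s); the robot touches nothing.
It fails at once if a bystanding tool (bowl, plumb bob, tin, sticks, mallet or whetstone) is pushed more than 40 mm away (distance of any of bowl, plumb_bob, wax_tin, stick1, stick2, mallet, whetstone from where it was at the start of the episode above 0.04 m).
Of pale1, pale2, pale3, pale4 only 2 to 4 are there at a start; the rules pass over those that are not, and their reading is None.
At some moment in a run one of pale1, pale2, pale3, pale4, waxed may be knocked a few centimetres aside while the robot is not near it.
It also fails if it takes over 210 s, if anything falls off the work surface, if the arm or the gripper's body presses on something with over 40 N, if the wrist force passes 120 N, or if a joint passes its speed limit or range.

## Robot

A 6-joint arm with a two-finger parallel gripper is mounted at the origin on the work surface. World frame = base frame: x ahead of the robot, y to its left, z up, the work surface at z = 0. Lengths are in m, angles in rad, forces in N, time in s.
With the tool pointing down it reaches from about 0.35 to 0.775 m from the base axis. Payload 7.3 kg.
Tool frame: the origin (TCP) lies at the very end of the fingers, on their centre line; the grasp point (between the pads) lies 19 mm behind it; z points along the fingers, y is the line along which they close (so a half turn about z gives the same grasp; the last joint's range is limited). The gripper opens to 92 mm and grips with 3 to 60 N. Pads are 19 mm wide; open, the fingers measure 130 mm over their backs; the gripper's body (75 mm by 190 mm) begins 47 mm behind the grasp point.
Start: joints at [0.969, 0.342, 1.524, -0, 1.275, -0.146], TCP at [0.231, 0.471, 0.227] pointing down, gripper open.
Joint ranges: [-2.53, 2.53], [-0.77, 2.02], [0.04, 2.7], [-1, 4.14], [0.28, 2.66], [-3.11, 3.11]. Speed limits (rad/s): [2.57, 2.57, 3.14, 3.14, 3.14, 3.14].

## Interface

Orientations are given as a rotation vector (axis times angle).
In Python, from plant import ctrl gives the robot as it stands.
- The arm moves only by the tool servo_tool, never from a script. Its argument "rows" is text: rows parted by semicolons, each of 5 numbers parted by spaces: the opening, from 0 (shut) to 1 (fully open), then the shift along the world's x, y, z each as a share of 15 cm, from -1 to 1, then the turn about the world's z as a share of 5 degrees, from -1 to 1. A call has 1 to 10 rows; each row shifts and turns the commanded pose from where the row before left it; what a row does not reach is not made up. A row lasts 1/10 s, in which the tool goes at most 50 mm and 8.59 degrees, less where a joint would pass 70% of its speed; a pose out of reach is approached as far as the arm can. A call with a number of a shift or a turn outside -1 to 1 is refused whole. A call with a gripper value outside its range is refused whole. The fingers move at their own pace and stop on an object; "newtons" is the grip in N (left out, the last holds). Time passes only in rows, so rows that do not move let the fingers close. It gives the time, the measured TCP pose, the force, the opening and the grip force at its end, in the units of the state.
- ctrl.get_state(): the state, without advancing time (a new reading comes with each control period).
- ctrl.get_image(name): name is "scene" or "top"; returns a dict with "color" (384x512x3 uint8, red, green, blue), "depth" (384x512 float32, m along the optical axis (not along the pixel's ray), 0 where there is no reading), "camera_matrix" (3x3 intrinsics, pixels), "distortion" ([k1, k2, p1, p2, k3] as OpenCV has them; the pictures are not rectified), "rvec" (rotation vector, rad) and "tvec" (3), from world to camera coordinates, as OpenCV has them. Camera axes: x right, y down, z forward; pixel columns grow to the right and rows downward; lengths in m; the calibration is good to about 2 mm. A picture is of the moment at which its call begins.
- ctrl.close_job(): hands the job in; it is judged then, once.
The state is a dict: "clock": time; "joint_positions": joint angles; "qvel": joint speeds; "joint_efforts": joint torques, N m; "eef_pos": TCP position; "orientation": TCP orientation; "ft_force": force on the tool from outside, world axes, zero at the start; "torque": the same for the moment, N m; "finger_gap": opening from 0.0 (shut) to 1.0 (fully open); "grasp_force": force on a finger pad.
Only numpy, scipy, OpenCV 4.12 (cv2) and the standard library are available. Lean on these libraries where they do the work, as an engineer would, in place of code of your own. Each camera call takes 0.05 s, during which the arm holds its last target. There are 200 camera calls.

## Working session

There is one attempt and no reset: what is moved stays moved. The work goes in short steps, Python scripts to look and compute and a tool call to move; the robot and the scene stay as the last step left them, time stands still between calls to the robot, and variables do not carry over. Pictures are saved under pics/ and viewed, at most 14 in all, crops included, and the job is handed in when it is done.

Besides the shell and the picture viewer there is one more tool, called after ">>>" as name(argument=value, ...), one argument or row to a line, values as JSON. servo_tool: Moves the arm, as the interface text tells. Its arguments: {"type":"object","properties":{"rows":{"type":"string"},"newtons":{"type":"number"}},"required":["rows"]}

```bash
mkdir -p pics; ls
cat > h.py <<'E'
import numpy as np, cv2
from plant import ctrl
def shot(cam,fn=None):
    im=ctrl.get_image(cam)
    if fn: cv2.imwrite('pics/'+fn,im['color'][:,:,::-1])
    np.savez(f'last_{cam}.npz',**{k:np.array(v) for k,v in im.items()})
    return im
def load(cam): return dict(np.load(f'last_{cam}.npz'))
def world(im,u,v,z=None):
    """pixel -> world on plane z, or by depth"""
    K=np.array(im['camera_matrix'],float);R,_=cv2.Rodrigues(np.array(im['rvec'],float));t=np.array(im['tvec'],float).ravel()
    n=cv2.undistortPoints(np.array([[[u,v]]],float),K,np.array(im['distortion'],float))[0,0]
    d=R.T@np.array([n[0],n[1],1]);c=-R.T@t
    s=im['depth'][int(round(v)),int(round(u))] if z is None else (z-c[2])/d[2]
    return c+s*d
def cloud(im):
    K=np.array(im['camera_matrix'],float);R,_=cv2.Rodrigues(np.array(im['rvec'],float));t=np.array(im['tvec'],float).ravel()
    h,w=im['depth'].shape;uu,vv=np.meshgrid(np.arange(w),np.arange(h))
    n=cv2.undistortPoints(np.stack([uu,vv],-1).reshape(-1,1,2).astype(float),K,np.array(im['distortion'],float)).reshape(h,w,2)
    p=np.dstack([n,np.ones((h,w))])*im['depth'][...,None]
    return (p-t)@R
E
python3 - <<'E'
from h import *
for c in('scene','top'):
    im=shot(c,c+'0.png'); R,_=cv2.Rodrigues(np.array(im['rvec'],float)); print(c,-R.T@np.array(im['tvec']).ravel(),R[2])
print(ctrl.get_state())
E
```

```text
pics
scene [ 1.07739876 -0.59115117  1.06294813] [-0.40984339  0.50129309 -0.76205881]
top [0.49914251 0.03215601 1.04759348] [ 0.08310375 -0.011779   -0.99647129]
{'clock': 0.1, 'joint_positions': array([ 9.68973877e-01,  3.42650148e-01,  1.52492631e+00,  5.61196135e-06,
        1.27541104e+00, -1.45989502e-01]), 'qvel': array([ 0.00042959, -0.00091517, -0.00349915, -0.00041451, -0.00060617,
       -0.00093727]), 'joint_efforts': array([ 8.67357157e-04, -4.32004523e+01, -2.44694531e+01,  7.18300324e-02,
        5.26364765e-02, -1.55299637e-05]), 'eef_pos': array([0.23087283, 0.47110029, 0.22611429]), 'orientation': array([-7.09723854e-01, -3.05984641e+00,  2.03622079e-03]), 'ft_force': array([0.25566348, 0.31408043, 0.13632404]), 'torque': array([-0.05371082,  0.00251901, -0.02162634]), 'grasp_force': 0.0, 'finger_gap': 1.003606039769004}
```

View pics/top0.png

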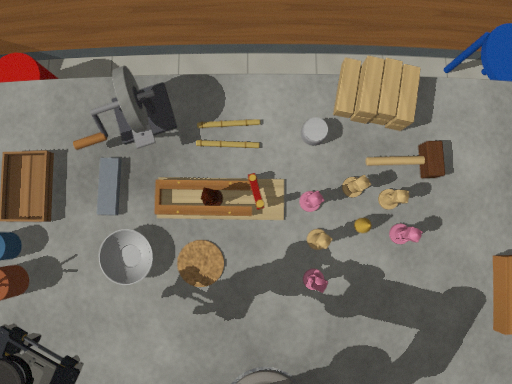

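View pics/scene0.png

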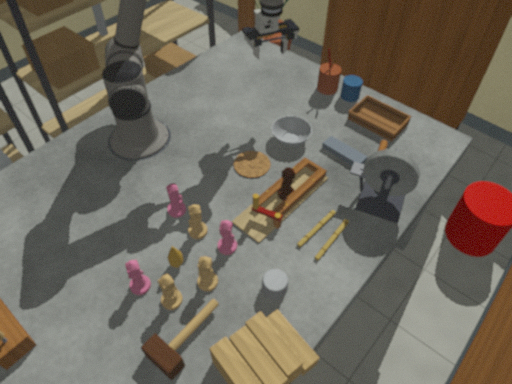

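The top picture shows the rack at (155–285, 180–220) with its mouth towards the right. The waxed figure is at (211,197), the red button's knob near (259,204), and the cork mat at (201,263). Upright figures by pixel:
- Pale (tan): (355,186), (394,198) and (319,239). These fit the unpainted fig-wood description.
- Pink: (311,201), (405,233) and (316,280). These are not meant.

The plumb bob is at (362,226). I'll confirm the figures in an enlarged crop.

Run:
```python
from h import *
im=load('top');c=im['color'][165:300,290:430,::-1]
cv2.imwrite('pics/c1.png',cv2.resize(c,None,fx=4.4,fy=4.4,interpolation=cv2.INTER_CUBIC)) 
c=im['color'][165:300,140:300,::-1]
cv2.imwrite('pics/c2.png',cv2.resize(c,None,fx=4.4,fy=4.4,interpolation=cv2.INTER_CUBIC)) 
P=cloud(im);hsv=cv2.cvtColor(im['color'],cv2.COLOR_RGB2HSV)
print('table z',np.median(P[300:330,330:400,2]))
for n,u,v in [('paleA',355,186),('paleB',394,198),('paleC',319,239),('pinkA',311,201),('pinkB',405,233),('pinkC',316,280),('waxed',211,197)]:
    p=P[v-16:v+17,u-16:u+17].reshape(-1,3)
    h=p[(p[:,2]>.088+(.008 if n=='waxed' else 0))&(p[:,2]<.14)]
    d=p[(p[:,2]>.009)&(p[:,2]<.02)]
    hd=p[(p[:,2]>.1)&(p[:,2]<.14)]
    r=cv2.minAreaRect((h[:,:2]*1000).astype(np.float32)) if len(h)>3 else None
    print(n,'head',h.mean(0).round(4),len(h),h[:,2].max().round(3),r,'foot',len(d),((d.min(0)+d.max(0))/2).round(4), (d.max(0)-d.min(0)).round(3))
```

```text
table z -0.0016078101962156072
paleA head [ 0.6097 -0.2463  0.1118] 177 0.124 ((611.056640625, -249.5066680908203), (31.662464141845703, 31.577783584594727), 33.4122428894043) foot 154 [ 0.6114 -0.2471  0.0145] [0.054 0.053 0.011]
paleB head [ 0.5757 -0.3478  0.1108] 194 0.123 ((576.3521118164062, -351.68389892578125), (32.295719146728516, 32.812774658203125), 84.38021087646484) foot 156 [ 0.5757 -0.3502  0.0146] [0.057 0.053 0.011]
paleC head [ 0.4664 -0.144   0.1134] 182 0.125 ((466.05645751953125, -146.4791259765625), (33.151756286621094, 32.2278938293457), 56.58430862426758) foot 147 [ 0.4667 -0.1436  0.014 ] [0.055 0.05  0.01 ]
pinkA head [ 0.5707 -0.1262  0.1135] 163 0.125 ((572.15576171875, -127.64386749267578), (31.9853515625, 30.970029830932617), 31.35919952392578) foot 138 [ 0.5717 -0.1272  0.0145] [0.056 0.052 0.011]
pinkB head [ 0.479  -0.3773  0.1107] 201 0.124 ((478.6322021484375, -381.54193115234375), (33.156707763671875, 32.704345703125), 62.542240142822266) foot 157 [ 0.4797 -0.3784  0.0142] [0.056 0.051 0.01 ]
pinkC head [ 0.3591 -0.133   0.1132] 192 0.125 ((357.5827941894531, -134.9247589111328), (32.9050178527832, 31.995880126953125), 63.24729537963867) foot 147 [ 0.3578 -0.1342  0.0142] [0.055 0.056 0.01 ]
waxed head [0.5811 0.1392 0.122 ] 182 0.132 ((582.3670043945312, 141.01806640625), (32.54644012451172, 32.3633918762207), 76.23017120361328) foot 61 [0.583  0.1449 0.0145] [0.042 0.089 0.011]
```

View pics/c1.png

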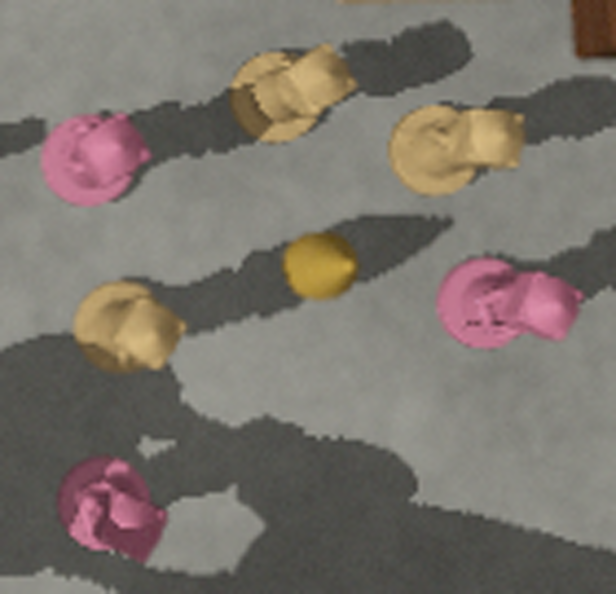

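View pics/c2.png

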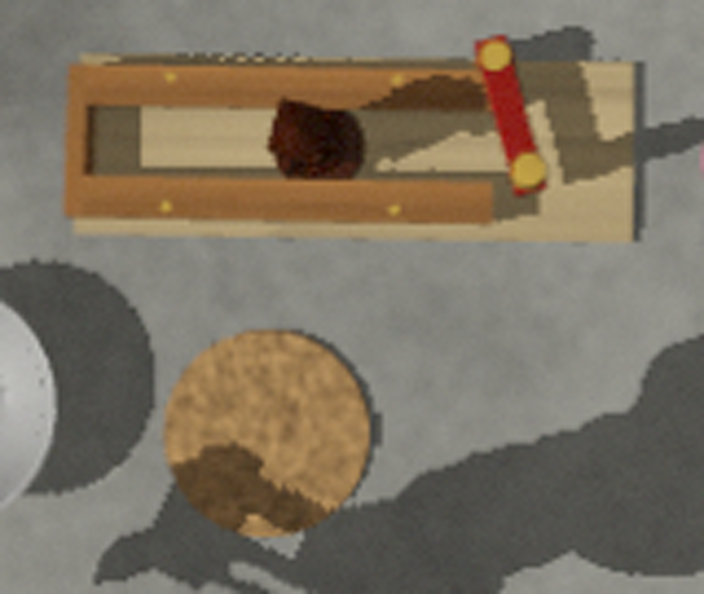

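The enlarged crop confirms three pale tan figures at crop (300,95), (455,150) and (125,325); the other three are clearly pink. In the rack crop the pivot cap is at (495,55), the knob at (528,170), the rail slot's edges are at y≈105 and 178, and the mat centre is at (268,432).

Run:
```python
from h import *
im=load('top')
w=lambda x,y,z:world(im,140+(x+.5)/4.4-.5,165+(y+.5)/4.4-.5,z)[:2].round(4)
for n,x,y,z in [('landR',635,62,.008),('landL',635,240,.008),('lowrail in',493,184,.036),('lowrail out',493,222,.036),('endU',68,65,.036),('endLow',66,215,.036),('slotU far',92,105,.036),('slotL far',92,174,.036),('knob',528,168,.104),('pivot cap',495,55,.05),('mat L',165,428,.006),('matR',371,428,.006),('matT',268,330,.006),('matB',268,537,.006)]: print(n,w(x,y,z))
P=cloud(im);hsv=cv2.cvtColor(im['color'],cv2.COLOR_RGB2HSV)
p=P[170:225,240:275].reshape(-1,3); k=p[(p[:,2]>.09)]; print('knob top',k.mean(0),(k.min(0)+k.max(0))/2,len(k))
R=P[170:225,150:295]; m=(R[...,2]>.030)&(R[...,2]<.041); q=R[m]; print('rails',len(q),cv2.minAreaRect((q[:,:2]*1000).astype(np.float32)))
m=(R[...,2]>.003)&(R[...,2]<.014); q=R[m]; print('floor',len(q),cv2.minAreaRect((q[:,:2]*1000).astype(np.float32)))
```

```text
landR [ 0.6347 -0.0579]
landL [ 0.5222 -0.0563]
lowrail in [0.5565 0.0325]
lowrail out [0.5333 0.0327]
endU [0.6318 0.295 ]
endLow [0.5391 0.2949]
slotU far [0.6068 0.2796]
slotL far [0.5642 0.279 ]
knob [0.5616 0.0124]
pivot cap [0.634  0.0308]
mat L [0.4065 0.239 ]
matR [0.4062 0.1097]
matT [0.4675 0.1741]
matB [0.3386 0.1744]
knob top [0.55322008 0.01341637 0.21596604] [0.53406183 0.01670054 0.56914784] 58
rails 1842 ((582.212646484375, 155.01364135742188), (104.66188049316406, 282.0526123046875), 1.7506723403930664)
floor 2792 ((585.500732421875, 115.95503997802734), (397.8824157714844, 151.09432983398438), 89.63569641113281)
```

>>> servo_tool(
  rows="1 .17 -.235 0 -1;1 .17 -.235 0 -1;1 .17 -.235 0 -1;1 .17 -.235 0 -1;1 .17 -.235 0 -1;1 .17 -.235 0 -1;1 .17 -.235 0 -1;1 .17 -.235 0 -1;1 .17 -.235 0 -1;1 .17 -.235 0 -1",
  newtons=20,
)

```text
clock: 1.1
eef_pos: [0.4867, 0.1173, 0.2265]
orientation: [-1.941, -2.47, 0.0]
ft_force: [0.8, 0.4, 0.1]
finger_gap: 0.998
grasp_force: 0.0
```

>>> servo_tool(
  rows="1 .125 -.175 0 -1;1 .125 -.175 0 -1;1 .125 -.175 0 -.75;1 .125 -.175 0 0;1 0 0 -.2 0;1 0 0 -.2 0;1 0 0 0 0",
)

```text
clock: 1.8
eef_pos: [0.5584, 0.0139, 0.1625]
orientation: [-2.214, -2.218, 0.009]
ft_force: [-0.8, 0.5, -0.7]
finger_gap: 1.001
grasp_force: 0.0
```

>>> servo_tool(
  rows="1 .02 -.01 -.2 0;1 0 0 -.2 0;1 0 0 -.2 0;1 0 0 -.06 0;.1 0 0 0 0;.1 0 0 0 0;.1 0 0 0 0;.1 0 0 0 0;.1 0 0 0 0;.1 0 0 0 0",
)

```text
clock: 2.8
eef_pos: [0.5643, 0.0124, 0.0682]
orientation: [2.218, 2.224, 0.001]
ft_force: [0.4, 0.3, 0.5]
finger_gap: 0.527
grasp_force: 0.0
```

>>> servo_tool(
  rows=".1 0 0 0 0;.1 0 0 0 0;.1 0 0 0 0;.1 0 0 0 0",
)

```text
clock: 3.2
eef_pos: [0.5631, 0.0124, 0.0676]
orientation: [-2.218, -2.223, 0.002]
ft_force: [-5.0, -1.0, 1.6]
finger_gap: 0.213
grasp_force: 20.0
```

```bash
python3 -c "
import numpy as np
a=np.radians(np.linspace(193.4,302,19));p=np.c_[np.cos(a),np.sin(a)]*.075
print((np.diff(p,axis=0)/.15).round(3).tolist(),p[-1]+[.634,.0295])"
```

```text
[[0.015, -0.05], [0.02, -0.049], [0.025, -0.046], [0.03, -0.043], [0.034, -0.04], [0.038, -0.036], [0.042, -0.032], [0.045, -0.027], [0.048, -0.023], [0.05, -0.017], [0.051, -0.012], [0.052, -0.007], [0.053, -0.001], [0.052, 0.004], [0.052, 0.01], [0.05, 0.015], [0.048, 0.021], [0.046, 0.026]] [ 0.67374394 -0.03410361]
```

>>> servo_tool(
  rows=".1 .015 -.05 0 0;.1 .02 -.049 0 0;.1 .025 -.046 0 0;.1 .03 -.043 0 0;.1 .034 -.04 0 0;.1 .038 -.036 0 0;.1 .042 -.032 0 0;.1 .045 -.027 0 0;.1 .048 -.023 0 0;.1 .05 -.017 0 0",
)

```text
clock: 4.2
eef_pos: [0.6134, -0.0452, 0.0674]
orientation: [-2.217, -2.223, 0.011]
ft_force: [-9.7, -8.7, 5.2]
finger_gap: 0.211
grasp_force: 20.0
```

>>> servo_tool(
  rows=".1 .051 -.012 0 0;.1 .052 -.007 0 0;.1 .053 -.001 0 0;.1 .052 .004 0 0;.1 .052 .01 0 0;.1 .05 .015 0 0;.1 .048 .021 0 0;.1 .046 .026 0 0;.1 0 0 0 0;.1 0 0 0 0",
)

```text
clock: 5.2
eef_pos: [0.677, -0.0344, 0.0677]
orientation: [2.218, 2.223, -0.0]
ft_force: [0.9, -3.5, 0.9]
finger_gap: 0.212
grasp_force: 20.0
```

>>> servo_tool(
  rows=".6 0 0 0 0;.6 0 0 0 0;.6 0 0 0 0;.6 0 0 .2 0;.8 0 0 .3 0;.8 0 0 .3 0;.8 -.126 .234 .1 -.7;.8 -.126 .234 0 -.7;.8 -.126 .234 0 -.7;.8 -.126 .234 0 -.7",
)

```text
clock: 6.2
eef_pos: [0.6002, 0.1082, 0.203]
orientation: [-2.476, -1.933, -0.001]
ft_force: [-0.0, 0.4, 0.1]
finger_gap: 0.797
grasp_force: 0.0
```

>>> servo_tool(
  rows=".8 -.126 .234 0 0;.8 0 0 0 0;.8 0 0 0 0",
)

```text
clock: 6.5
eef_pos: [0.582, 0.1428, 0.203]
orientation: [2.471, 1.94, 0.001]
ft_force: [-0.0, -0.3, 0.4]
finger_gap: 0.797
grasp_force: 0.0
```

Run:
```python
from h import *
im=shot('scene','s1.png'); 
cv2.imwrite('pics/s1.png',cv2.resize(im['color'][130:320,120:340,::-1],None,fx=3,fy=3,interpolation=cv2.INTER_CUBIC))
```

```text
(no output)
```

View pics/s1.png

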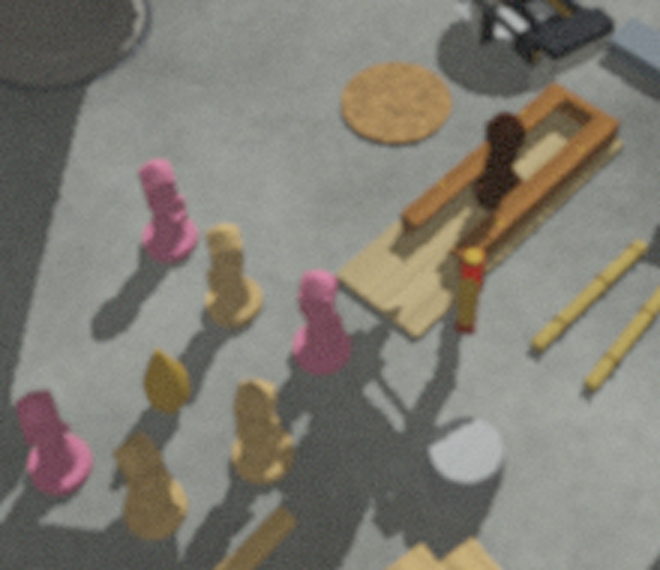

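The view shows the button open (knob at crop (470,255)), the waxed figure standing in the lane at (500,160) and all the figures in place. I'll descend on the waxed head.

>>> servo_tool(
  rows=".8 0 -.005 -.25 0;.8 0 0 -.25 0;.8 0 0 -.25 0;.8 0 0 -.02 0;.1 0 0 0 0;.1 0 0 0 0;.1 0 0 0 0;.1 0 0 0 0;.1 0 0 0 0;.1 0 0 0 0",
  newtons=25,
)

```text
clock: 7.55
eef_pos: [0.5828, 0.1412, 0.088]
orientation: [2.472, 1.936, 0.003]
ft_force: [1.3, -1.0, 1.6]
finger_gap: 0.355
grasp_force: 25.0
```

>>> servo_tool(
  rows=".1 0 0 .015 0;.1 -.003 -.13 0 0;.1 -.003 -.13 0 0;.1 -.003 -.13 0 0;.1 -.003 -.13 0 0;.1 -.003 -.13 0 0;.1 -.003 -.13 0 0;.1 -.003 -.13 0 0;.1 -.002 -.13 0 0;.1 0 0 0 0",
)

```text
clock: 8.55
eef_pos: [0.5785, -0.0169, 0.0892]
orientation: [-2.476, -1.934, 0.001]
ft_force: [-0.8, -0.8, -2.7]
finger_gap: 0.35
grasp_force: 25.0
```

>>> servo_tool(
  rows=".1 0 0 .26 0;.1 0 0 .27 0;.1 -.194 .2125 0 0;.1 -.194 .2125 0 0;.1 -.194 .2125 0 0;.1 -.194 .2125 0 0;.1 -.194 .2125 0 0;.1 -.194 .2125 0 0;.1 0 0 0 0;.1 0 0 0 0",
)

```text
clock: 9.55
eef_pos: [0.4035, 0.1775, 0.1692]
orientation: [2.47, 1.941, 0.001]
ft_force: [1.7, 0.1, -2.5]
finger_gap: 0.352
grasp_force: 25.0
```

Down 81 mm to about TCP 0.088, settle, then release.

>>> servo_tool(
  rows=".1 0 -.02 -.2 0;.1 0 0 -.2 0;.1 0 0 -.1 0;.1 0 0 -.035 0;.1 0 0 0 0;.1 0 0 0 0",
)

```text
clock: 10.15
eef_pos: [0.4051, 0.1732, 0.0894]
orientation: [2.473, 1.936, 0.002]
ft_force: [-0.2, -0.0, -1.3]
finger_gap: 0.353
grasp_force: 25.0
```

>>> servo_tool(
  rows=".1 0 0 -.015 0;.1 0 0 0 0;.6 0 0 0 0;.7 0 0 0 0;.8 0 0 0 0;.8 0 0 0 0;.8 0 0 .2 0;.8 0 0 .3 0;.8 0 0 .3 0;.8 0 0 0 0",
)

```text
clock: 11.15
eef_pos: [0.4073, 0.1742, 0.212]
orientation: [2.469, 1.934, 0.016]
ft_force: [0.8, -0.2, -1.3]
finger_gap: 0.799
grasp_force: 0.0
```

```bash
cat >> h.py <<'E'
def figs(im):
    """tan/pink heads of standing figures in right half, plus dark one"""
    P=cloud(im);hsv=cv2.cvtColor(im['color'],cv2.COLOR_RGB2HSV)
    m=((P[...,2]>.088)&(P[...,2]<.145)&(P[...,0]>.3)&(P[...,0]<.75)&(abs(P[...,1])<.5)).astype(np.uint8)
    n,L,S,_=cv2.connectedComponentsWithStats(m)
    for i in range(1,n):
        if S[i,4]<60: continue
        q=P[L==i];r=cv2.minAreaRect((q[:,:2]*1000).astype(np.float32))
        print(np.round(r[0],1),np.round(r[1],1),round(r[2]),'zmax',q[:,2].max().round(3),'rgb',im['color'][L==i].mean(0).round(),S[i,:5])
E
python3 - <<'E'
from h import *
figs(shot('top','t2.png'))
E
```

```text
[733.4 311.1] [44.6 51.3] 15 zmax 0.145 rgb [123. 122. 121.] [132 127  24  22 339]
[ 611.  -249.4] [31.8 30.8] 34 zmax 0.123 rgb [170. 145. 100.] [353 175  18  17 176]
[ 576.6 -351.6] [33.5 33. ] 84 zmax 0.125 rgb [140. 118.  81.] [393 189  16  15 196]
[ 571.4 -127.1] [31.8 31.4] 35 zmax 0.124 rgb [176. 107. 130.] [307 191  17  16 161]
[ 478.9 -381.4] [32.9 32.8] 65 zmax 0.126 rgb [147.  89. 107.] [404 226  18  17 204]
[ 466.  -146.2] [32.9 32. ] 58 zmax 0.123 rgb [107.  89.  59.] [314 232  18  17 184]
[ 357.7 -134.8] [32.3 32.1] 63 zmax 0.124 rgb [169. 103. 125.] [311 276  17  17 193]
```

View pics/t2.png

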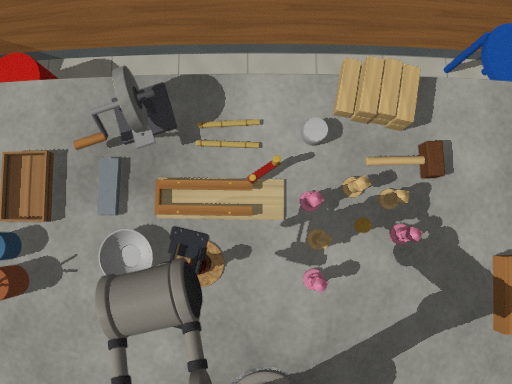

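The waxed figure is on the mat at about (205,262), the button is open (pivot (252,178), knob (277,161)), the lane is empty, and the pale figures have not moved. Next I'll take the pale figure at (466, -146) mm.

>>> servo_tool(
  rows=".8 .049 -.267 0 -.475;.8 .049 -.267 0 -.475;.8 .049 -.267 0 -.475;.8 .049 -.267 0 -.475;.8 .049 -.267 0 -.475;.8 .049 -.267 0 -.475;.8 .049 -.267 0 -.475;.8 .049 -.267 0 -.475;.8 0 0 0 0;.8 0 0 0 0",
)

```text
clock: 12.2
eef_pos: [0.4622, -0.1471, 0.205]
orientation: [-2.758, -1.499, 0.002]
ft_force: [0.1, 0.6, -0.5]
finger_gap: 0.8
grasp_force: 0.0
```

>>> servo_tool(
  rows=".8 .025 0 -.25 0;.8 0 0 -.25 0;.8 0 0 -.25 0;.8 0 0 -.09 0;.1 0 0 0 0;.1 0 0 0 0;.1 0 0 0 0;.1 0 0 0 0;.1 0 0 0 0;.1 0 0 0 0",
)

```text
clock: 13.2
eef_pos: [0.4673, -0.1473, 0.0811]
orientation: [2.758, 1.501, 0.002]
ft_force: [0.9, -0.6, 1.1]
finger_gap: 0.35
grasp_force: 25.0
```

>>> servo_tool(
  rows=".1 0 0 .3 0;.1 0 0 .3 0;.1 0 0 .3 0;.1 0.149 .176 .1 1;.1 .149 .176 0 1;.1 .149 .176 0 1;.1 .149 .176 0 1;.1 .149 .176 0 1;.1 0 0 0 1;.1 0 0 0 .6",
)

```text
clock: 14.2
eef_pos: [0.5784, -0.0139, 0.2295]
orientation: [-2.212, -2.229, 0.002]
ft_force: [-0.5, -0.6, -2.6]
finger_gap: 0.349
grasp_force: 25.0
```

>>> servo_tool(
  rows=".1 .005 0 -.3 0;.1 0 0 -.3 0;.1 0 0 -.2 0;.1 0 0 -.11 0;.1 0 0 0 0;.1 0 0 0 0",
)

```text
clock: 14.8
eef_pos: [0.5793, -0.0151, 0.0942]
orientation: [-2.219, -2.224, 0.0]
ft_force: [-0.1, 0.1, -0.8]
finger_gap: 0.352
grasp_force: 24.9
```

>>> servo_tool(
  rows=".1 0 0 -.02 0;.1 0 0 0 0;.1 .003 .1 0 0;.1 .003 .1 0 0;.1 .003 .1 0 0;.1 .003 .1 0 0;.1 .003 .1 0 0;.1 0 0 0 0",
)

```text
clock: 15.6
eef_pos: [0.5814, 0.0626, 0.091]
orientation: [-2.216, -2.227, -0.001]
ft_force: [-0.3, -0.3, -2.5]
finger_gap: 0.354
grasp_force: 24.9
```

Inside with no side force. Continue to y ≈ 0.20 of the lane.

>>> servo_tool(
  rows=".1 .003 .15 0 0;.1 .003 .15 0 0;.1 .003 .15 0 0;.1 .003 .15 0 0;.1 .003 .15 0 0;.1 .003 .15 0 0;.1 .003 .15 0 0;.1 .003 .07 0 0;.1 0 0 0 0;.1 0 0 0 0",
)

```text
clock: 16.6
eef_pos: [0.585, 0.2272, 0.0908]
orientation: [2.218, 2.224, -0.001]
ft_force: [-0.3, -1.3, -2.4]
finger_gap: 0.356
grasp_force: 24.9
```

>>> servo_tool(
  rows=".1 0 0 -.015 0;.1 0 0 0 0;.65 0 0 0 0;.65 0 0 0 0;.65 0 0 0 0;.65 0 0 .2 0;.8 0 0 .3 0;.8 0 0 .3 0;.8 0 0 0 0;.8 0.016 -.289 0 .6",
)

```text
clock: 17.6
eef_pos: [0.5879, 0.1884, 0.2107]
orientation: [2.152, 2.287, 0.008]
ft_force: [0.4, -0.0, -0.4]
finger_gap: 0.799
grasp_force: 0.0
```

>>> servo_tool(
  rows=".8 0.016 -.289 0 .6;.8 0.016 -.289 0 .6;.8 0.016 -.289 0 .6;.8 0.016 -.289 0 .6;.8 0.016 -.289 0 .6;.8 0.016 -.289 0 .6;.8 0.016 -.289 0 .6;.8 0.016 -.289 0 .6;.8 0.016 -.289 0 .6;.8 0.016 -.289 0 .6",
)

```text
clock: 18.6
eef_pos: [0.6113, -0.2507, 0.2087]
orientation: [1.493, 2.764, 0.0]
ft_force: [0.2, 0.6, -0.9]
finger_gap: 0.798
grasp_force: 0.0
```

Run:
```python
from h import *
im=shot('scene');figs(im)
cv2.imwrite('pics/s2.png',cv2.resize(im['color'][120:330,110:340,::-1],None,fx=2.8,fy=2.8,interpolation=cv2.INTER_CUBIC))
figs(shot('top'))
print(ctrl.get_state()['eef_pos'],ctrl.get_state()['orientation'])
```

```text
[407.7 172.3] [35.2 32.8] 71 zmax 0.133 rgb [66. 57. 51.] [245 136  13  15 138]
[588.1 223. ] [33.9 33.2] 87 zmax 0.134 rgb [128. 111.  80.] [298 153  14  15 143]
[732.1 309.3] [33.6 58.2] 16 zmax 0.11 rgb [144. 146. 147.] [350 161  15  15 133]
[ 616.5 -251.5] [32.9 32.6] 33 zmax 0.125 rgb [142. 124.  89.] [198 257  15  16 196]
[ 483.  -383.3] [33.6 33.1] 66 zmax 0.127 rgb [151.  98. 116.] [125 259  16  18 203]
[ 579.9 -353.9] [33.3 34.2] 81 zmax 0.125 rgb [142. 124.  89.] [157 274  18  19 216]
[732.9 311. ] [44.3 51. ] 15 zmax 0.145 rgb [122. 120. 119.] [132 127  24  22 334]
[ 610.8 -249.4] [31.8 31.2] 32 zmax 0.124 rgb [168. 143.  98.] [353 175  18  17 180]
[584.1 225.7] [32.  30.3] 90 zmax 0.132 rgb [146. 123.  83.] [167 188  15  13 183]
[ 571.9 -127.3] [31.8 31.2] 32 zmax 0.124 rgb [174. 106. 128.] [307 191  17  16 161]
[405.3 174.3] [32.4 33. ] 74 zmax 0.13 rgb [51. 24. 12.] [187 258  17  17 196]
[ 357.8 -134.8] [32.9 31.8] 63 zmax 0.125 rgb [168. 102. 123.] [311 276  17  17 192]
[ 0.61073062 -0.2546836   0.20785437] [ 1.50144571e+00  2.75855339e+00 -2.72944205e-03]
```

View pics/s2.png

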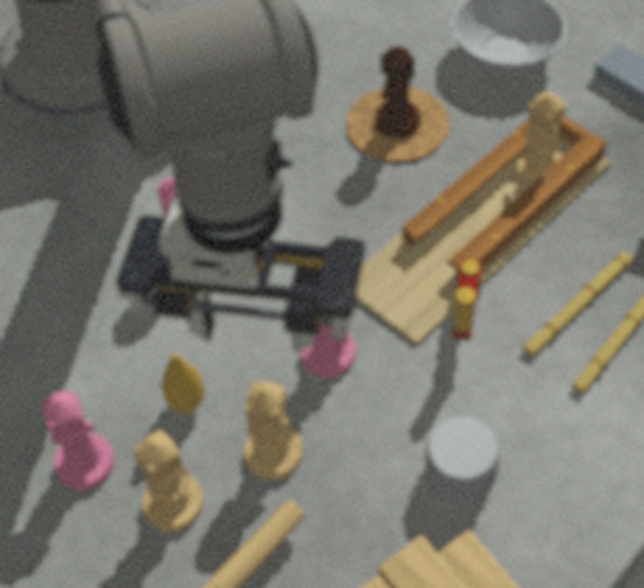

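The waxed figure is upright on the mat (crop (398,95)) and the first pale is in the lane (545,140). The arm's TCP is right over pale A, which is at (268,430).

>>> servo_tool(
  rows=".8 0 .033 -.25 0;.8 0 0 -.25 0;.8 0 0 -.25 0;.8 0 0 -.11 0;.1 0 0 0 0;.1 0 0 0 0;.1 0 0 0 0;.1 0 0 0 0;.1 0 0 0 0;.1 0 0 0 0",
)

```text
clock: 19.7
eef_pos: [0.6116, -0.2441, 0.0805]
orientation: [1.495, 2.762, -0.0]
ft_force: [-0.6, -0.6, 3.9]
finger_gap: 0.357
grasp_force: 24.9
```

>>> servo_tool(
  rows=".1 0 0 .3 0;.1 0 0 .3 0;.1 0 0 .3 0;.1 0 0 .12 -.6;.1 -.036 .26 0 -1;.1 -.036 .26 0 -1;.1 -.036 .26 0 -1;.1 -.036 .26 0 -1;.1 -.036 .26 0 -1;.1 -.036 .26 0 -1",
)

```text
clock: 20.7
eef_pos: [0.5785, -0.0084, 0.2327]
orientation: [-2.223, -2.22, -0.0]
ft_force: [0.2, 0.2, -1.9]
finger_gap: 0.353
grasp_force: 24.9
```

>>> servo_tool(
  rows=".1 0 0 0 0;.1 0 0 0 0;.1 0 0 -.3 0;.1 0 0 -.3 0;.1 0 0 -.2 0;.1 0 0 -.12 0;.1 0 0 0 0;.1 0 0 0 0",
)

```text
clock: 21.5
eef_pos: [0.5796, -0.0111, 0.0951]
orientation: [2.22, 2.223, 0.0]
ft_force: [0.5, 0.2, -1.2]
finger_gap: 0.353
grasp_force: 24.9
```

>>> servo_tool(
  rows=".1 0 0 -.027 0;.1 .002 .09 0 0;.1 .002 .1 0 0;.1 .002 .1 0 0;.1 .002 .1 0 0;.1 .002 .1 0 0;.1 0 0 0 0",
)

```text
clock: 22.2
eef_pos: [0.5804, 0.0663, 0.0907]
orientation: [-2.216, -2.227, -0.001]
ft_force: [0.3, 0.6, -0.9]
finger_gap: 0.358
grasp_force: 24.9
```

>>> servo_tool(
  rows=".1 .004 .15 0 0;.1 .004 .15 0 0;.1 .003 .15 0 0;.1 .003 .12 0 0;.1 0 0 0 0;.1 0 0 -.012 0;.65 0 0 0 0;.65 0 0 0 0;.65 0 0 0 0;.65 0 0 .2 0",
)

```text
clock: 23.2
eef_pos: [0.5803, 0.1482, 0.1157]
orientation: [-2.216, -2.22, 0.01]
ft_force: [0.2, 0.9, -0.3]
finger_gap: 0.634
grasp_force: 0.0
```

>>> servo_tool(
  rows=".8 0 0 .3 0;.8 0 0 .3 0;.8 0 -.278 0 -.6;.8 0 -.278 0 -.6;.8 0 -.278 0 0;.8 0 -.278 0 0;.8 0 -.278 0 0;.8 0 -.278 0 0;.8 0 -.278 0 0;.8 0 -.278 0 0",
)

```text
clock: 24.2
eef_pos: [0.5823, -0.1867, 0.2092]
orientation: [2.332, 2.104, 0.0]
ft_force: [0.3, 0.2, 0.6]
finger_gap: 0.799
grasp_force: 0.0
```

>>> servo_tool(
  rows=".8 0 -.278 0 0;.8 0 -.278 0 0;.8 0 -.278 0 0;.8 0 -.278 0 0;.8 0 0 0 0;.8 0 0 0 0",
)

```text
clock: 24.8
eef_pos: [0.582, -0.3523, 0.2084]
orientation: [-2.334, -2.102, -0.0]
ft_force: [0.2, 0.2, 0.4]
finger_gap: 0.801
grasp_force: 0.0
```

Run:
```python
from h import *
figs(shot('scene'));print();figs(shot('top'))
print(ctrl.get_state()['eef_pos'],ctrl.get_state()['orientation'])
```

```text
[406.7 170.5] [32.6 33.8] 75 zmax 0.131 rgb [65. 57. 51.] [245 136  13  14 137]
[587.4 223.2] [33.1 33.7] 0 zmax 0.134 rgb [124. 108.  77.] [298 153  14  15 142]
[732.6 309. ] [33.6 58.5] 17 zmax 0.109 rgb [140. 142. 143.] [350 161  15  15 136]
[581.4 139.9] [36.1 31.9] 88 zmax 0.134 rgb [126. 110.  79.] [280 166  14  16 149]
[ 361.3 -135.9] [32.1 35.3] 65 zmax 0.124 rgb [141.  93. 109.] [167 183  13  15 143]
[ 574.3 -130.6] [33.1 33.5] 29 zmax 0.127 rgb [145.  96. 112.] [219 220  13  15 168]
[ 483.5 -383.6] [32.8 34.9] 62 zmax 0.126 rgb [148.  95. 113.] [125 259  16  18 201]
[ 581.  -354.5] [32.3 34.9] 83 zmax 0.123 rgb [127. 111.  81.] [157 277  18  16 175]

[733.8 311.2] [46.5 51.4] 15 zmax 0.145 rgb [121. 120. 118.] [132 127  24  22 336]
[583.9 225.9] [30.5 32.8] 0 zmax 0.133 rgb [145. 122.  83.] [167 188  15  13 183]
[ 576.9 -351.7] [31.4 32.9] 83 zmax 0.123 rgb [165. 141.  97.] [393 189  16  15 196]
[578.5 142.1] [32.6 30.3] 90 zmax 0.132 rgb [150. 127.  86.] [201 190  14  13 175]
[ 571.7 -127.1] [31.9 30.9] 32 zmax 0.125 rgb [173. 104. 127.] [307 191  17  16 163]
[ 480.2 -377.8] [25.8 33. ] 66 zmax 0.12 rgb [173. 106. 128.] [404 226  14  16 136]
[405.3 174.2] [32.2 32.6] 75 zmax 0.131 rgb [50. 24. 12.] [187 258  17  17 197]
[ 357.5 -135. ] [33.2 32.2] 63 zmax 0.124 rgb [166. 101. 122.] [311 276  17  17 192]
[ 0.58268448 -0.35042511  0.20895167] [-2.33140897e+00 -2.10512474e+00 -5.63567334e-04]
```

Second pale is in the lane and the last one is still in place; grasping it.

>>> servo_tool(
  rows=".8 -.037 -.007 -.25 0;.8 0 0 -.25 0;.8 0 0 -.25 0;.8 0 0 -.11 0;.1 0 0 0 0;.1 0 0 0 0;.1 0 0 0 0;.1 0 0 0 0;.1 0 0 0 0;.1 0 0 0 0",
)

```text
clock: 25.9
eef_pos: [0.5777, -0.3527, 0.0808]
orientation: [2.331, 2.103, 0.001]
ft_force: [1.2, -0.9, 1.9]
finger_gap: 0.353
grasp_force: 25.0
```

>>> servo_tool(
  rows=".1 0 0 .3 0;.1 0 0 .3 0;.1 0 0 .3 0;.1 0 0 .12 .6;.1 0 .282 0 .6;.1 0 .282 0 0;.1 0 .282 0 0;.1 0 .282 0 0;.1 0 .282 0 0;.1 0 .282 0 0",
)

```text
clock: 26.9
eef_pos: [0.5765, -0.0969, 0.2326]
orientation: [-2.219, -2.223, 0.0]
ft_force: [-0.6, 0.7, -2.4]
finger_gap: 0.356
grasp_force: 25.0
```

>>> servo_tool(
  rows=".1 0 .282 0 0;.1 .008 .282 0 0;.1 0 0 0 0;.1 0 0 0 0;.1 0 0 -.3 0;.1 0 0 -.3 0;.1 0 0 -.2 0;.1 0 0 -.12 0;.1 0 0 0 0;.1 0 0 0 0",
)

```text
clock: 27.9
eef_pos: [0.5786, -0.0152, 0.0953]
orientation: [2.22, 2.222, -0.0]
ft_force: [-0.5, -0.1, -2.4]
finger_gap: 0.352
grasp_force: 25.0
```

>>> servo_tool(
  rows=".1 .005 0 -.027 0;.1 .002 .1 0 0;.1 .002 .1 0 0;.1 .002 .1 0 0;.1 .002 .1 0 0;.1 .002 .1 0 0;.1 .002 .1 0 0;.1 0 0 0 0;.1 0 0 -.012 0;.1 0 0 0 0",
)

```text
clock: 28.9
eef_pos: [0.5812, 0.0759, 0.0894]
orientation: [2.219, 2.223, 0.001]
ft_force: [-1.1, 1.5, 0.3]
finger_gap: 0.351
grasp_force: 25.0
```

>>> servo_tool(
  rows=".65 0 0 0 0;.65 0 0 0 0;.65 0 0 0 0;.65 0 0 .2 0;.6 0 0 .3 0;.6 0 0 .3 0;.6 .2 -.24 0 0;.6 .2 -.24 0 0;.6 .2 -.24 0 0;.6 0 0 0 0",
)

```text
clock: 29.9
eef_pos: [0.6731, -0.0376, 0.2075]
orientation: [2.224, 2.217, -0.002]
ft_force: [-0.4, 1.0, -1.1]
finger_gap: 0.604
grasp_force: 0.0
```

Run:
```python
from h import *
im=shot('scene');figs(im)
cv2.imwrite('pics/s3.png',cv2.resize(im['color'][120:330,110:340,::-1],None,fx=2.8,fy=2.8,interpolation=cv2.INTER_CUBIC))
print();figs(shot('top'))
P=cloud(load('top'))
print(ctrl.get_state()['eef_pos'],ctrl.get_state()['orientation'])
```

```text
[406.9 171.9] [33.  34.5] 74 zmax 0.132 rgb [64. 54. 48.] [245 136  13  14 136]
[587.8 224. ] [33.7 33.8] 88 zmax 0.133 rgb [127. 111.  79.] [298 153  14  15 144]
[731.8 311.3] [34.2 56.3] 17 zmax 0.11 rgb [144. 147. 147.] [350 161  15  15 135]
[ 361.4 -135.7] [32.6 37.4] 65 zmax 0.125 rgb [147.  99. 115.] [166 183  14  15 145]
[ 574.6 -130.4] [33. 36.] 37 zmax 0.128 rgb [149. 100. 116.] [219 220  13  15 172]
[ 482.1 -382.9] [33.1 33.5] 64 zmax 0.127 rgb [115.  76.  89.] [125 259  16  18 201]

[734.4 310.9] [46.1 49.8] 16 zmax 0.142 rgb [130. 129. 128.] [132 127  24  22 335]
[584.1 226. ] [32.5 30.8] 89 zmax 0.133 rgb [155. 131.  89.] [167 188  15  13 183]
[579.7  76.1] [29.8 32.1] 90 zmax 0.132 rgb [162. 138.  96.] [228 189  13  14 164]
[578.4 142.1] [30.5 32.5] 0 zmax 0.133 rgb [160. 136.  93.] [201 190  14  13 175]
[ 479.1 -381.5] [32.  33.2] 64 zmax 0.125 rgb [110.  64.  77.] [404 226  18  17 202]
[405.4 174.2] [32.3 33. ] 74 zmax 0.131 rgb [55. 27. 13.] [187 258  17  17 196]
[ 357.  -136.8] [28.7 31.7] 62 zmax 0.125 rgb [166. 103. 123.] [317 276  11  17 133]
[ 0.67087058 -0.033317    0.20797217] [-2.22047368e+00 -2.22058041e+00  1.16438752e-03]
```

View pics/s3.png

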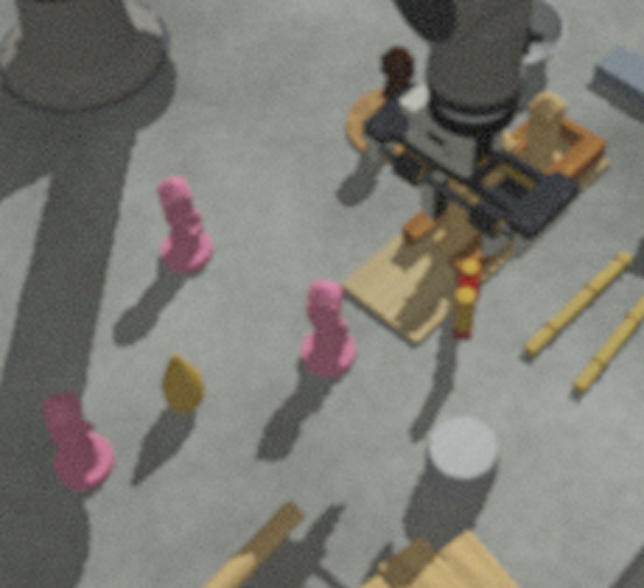

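All three pales stand in the lane (head centres at world y 0.226, 0.142 and 0.076, so rack y is about 0.195, 0.11 and 0.045). The button knob is at crop (466,265) under the gripper. Next I'll re-grip the knob.

>>> servo_tool(
  rows=".6 .03 0 -.25 0;.6 0 0 -.25 0;.6 0 0 -.25 0;.6 0 0 -.16 0;.1 0 0 0 0;.1 0 0 0 0;.1 0 0 0 0;.1 0 0 0 0;.1 0 0 0 0;.1 0 0 0 0",
  newtons=20,
)

```text
clock: 31.0
eef_pos: [0.6765, -0.0323, 0.0742]
orientation: [2.217, 2.222, 0.003]
ft_force: [1.6, -1.0, 3.6]
finger_gap: 0.215
grasp_force: 20.0
```

```bash
python3 -c "
import numpy as np
from plant import ctrl
s=ctrl.get_state();print(s['eef_pos'],s['finger_gap'],s['ft_force'])
x=s['eef_pos'][:2]-[.634,.0295];print(np.hypot(*x),np.degrees(np.arctan2(x[1],x[0]))%360)
a=np.radians(np.linspace(303,177.5,21));p=np.c_[np.cos(a),np.sin(a)]*.075
print(';'.join('.1 %.3f %.3f 0 0'%tuple(d) for d in np.diff(p,axis=0)/.15),p[-1]+[.634,.0295])"
```

```text
[ 0.67652472 -0.03226216  0.07418407] 0.2148085702816243 [ 1.56016724 -0.95968507  3.63680082]
0.07498610405041622 304.54833505055035
.1 -0.047 -0.027 0 0;.1 -0.050 -0.022 0 0;.1 -0.052 -0.016 0 0;.1 -0.054 -0.010 0 0;.1 -0.055 -0.005 0 0;.1 -0.055 0.001 0 0;.1 -0.054 0.007 0 0;.1 -0.053 0.013 0 0;.1 -0.051 0.019 0 0;.1 -0.049 0.025 0 0;.1 -0.046 0.030 0 0;.1 -0.042 0.035 0 0;.1 -0.038 0.039 0 0;.1 -0.034 0.043 0 0;.1 -0.029 0.046 0 0;.1 -0.024 0.049 0 0;.1 -0.018 0.052 0 0;.1 -0.012 0.053 0 0;.1 -0.007 0.054 0 0;.1 -0.001 0.055 0 0 [0.55907138 0.03277145]
```

>>> servo_tool(
  rows=".1 -.047 -.027 0 0;.1 -.05 -.022 0 0;.1 -.052 -.016 0 0;.1 -.054 -.01 0 0;.1 -.055 -.005 0 0;.1 -.055 .001 0 0;.1 -.054 .007 0 0;.1 -.053 .013 0 0;.1 -.051 .019 0 0;.1 -.049 .025 0 0",
)

```text
clock: 32.0
eef_pos: [0.5992, -0.0359, 0.0738]
orientation: [2.216, 2.219, 0.004]
ft_force: [4.7, -6.1, 0.8]
finger_gap: 0.211
grasp_force: 20.0
```

>>> servo_tool(
  rows=".1 -.046 .03 0 0;.1 -.042 .035 0 0;.1 -.038 .039 0 0;.1 -.034 .043 0 0;.1 -.029 .046 0 0;.1 -.024 .049 0 0;.1 -.018 .052 0 0;.1 -.012 .053 0 0;.1 -.007 .054 0 0;.1 0 0 0 0",
)

```text
clock: 33.0
eef_pos: [0.561, 0.0258, 0.0734]
orientation: [2.217, 2.222, 0.003]
ft_force: [3.4, -1.4, 2.4]
finger_gap: 0.212
grasp_force: 20.0
```

>>> servo_tool(
  rows=".1 -.003 .03 0 0;.1 0 .02 0 0;.1 0 0 0 0;.1 0 0 0 0",
)

```text
clock: 33.4
eef_pos: [0.5606, 0.0327, 0.0734]
orientation: [2.217, 2.222, 0.002]
ft_force: [3.3, -3.5, 3.5]
finger_gap: 0.212
grasp_force: 20.0
```

>>> servo_tool(
  rows=".1 0 .02 0 0;.1 0 0 0 0;.1 0 0 0 0",
)

```text
clock: 33.7
eef_pos: [0.5605, 0.0356, 0.0733]
orientation: [2.217, 2.222, 0.002]
ft_force: [3.2, -4.6, 3.3]
finger_gap: 0.211
grasp_force: 20.0
```

>>> servo_tool(
  rows=".1 0 .02 0 0;.1 0 0 0 0;.1 0 0 0 0",
)

```text
clock: 34.0
eef_pos: [0.5606, 0.0375, 0.0733]
orientation: [2.216, 2.221, 0.0]
ft_force: [3.7, -9.0, 3.2]
finger_gap: 0.211
grasp_force: 20.0
```

Force is rising, so the bar is at its stop. Next: release, lift, step away toward the robot's clear side and check.

>>> servo_tool(
  rows=".1 0 -.01 0 0;.6 0 0 0 0;.6 0 0 0 0;.6 0 0 0 0;.6 0 0 0 0;.6 0 0 .2 0;.6 0 0 .3 0;.6 0 0 .3 0;.6 -.2 -.2 .2 0;.6 -.2 -.2 0 0",
)

```text
clock: 35.0
eef_pos: [0.5021, -0.0212, 0.2254]
orientation: [2.211, 2.222, 0.007]
ft_force: [0.9, -0.7, -0.4]
finger_gap: 0.601
grasp_force: 0.0
```

>>> servo_tool(
  rows=".6 -.2 -.2 0 0;.6 -.1 -.25 0 0;.6 0 -.25 0 0;.6 0 0 0 0;.6 0 0 0 0",
)

```text
clock: 35.5
eef_pos: [0.4553, -0.1262, 0.2212]
orientation: [-2.22, -2.221, -0.0]
ft_force: [-0.6, 0.8, -0.4]
finger_gap: 0.6
grasp_force: 0.0
```

Run:
```python
from h import *
im=shot('top');figs(im)
cv2.imwrite('pics/t4.png',cv2.resize(im['color'][160:300,140:300,::-1],None,fx=4.2,fy=4.2,interpolation=cv2.INTER_CUBIC))
P=cloud(im);hsv=cv2.cvtColor(im['color'],cv2.COLOR_RGB2HSV)
m=((hsv[...,0]<5)|(hsv[...,0]>175))&(hsv[...,1]>190)&(abs(P[...,2]-.047)<.008)&(P[...,0]<.7)&(P[...,0]>.5)
q=P[m];print(len(q),cv2.fitLine((q[:,:2]).astype(np.float32),cv2.DIST_L2,0,.01,.01).ravel(), q.mean(0))
figs(shot('scene'))
```

```text
[733.4 310.7] [44.6 51.2] 15 zmax 0.144 rgb [123. 121. 120.] [132 127  24  22 339]
[583.9 226. ] [32.3 30.2] 89 zmax 0.132 rgb [147. 124.  84.] [167 188  15  13 183]
[579.7  76. ] [32.3 29.9] 0 zmax 0.133 rgb [151. 127.  86.] [228 189  13  14 175]
[578.4 142. ] [32.9 30.2] 89 zmax 0.133 rgb [152. 129.  87.] [201 190  14  13 173]
[ 572.6 -127.6] [31.1 29.9] 31 zmax 0.127 rgb [174. 106. 129.] [307 191  17  16 141]
[ 478.7 -381.5] [32.2 32.6] 65 zmax 0.126 rgb [112.  65.  79.] [404 226  18  17 202]
[405.3 174.2] [32.3 32.7] 75 zmax 0.13 rgb [51. 25. 12.] [187 258  17  17 197]
110 [ 0.9996988  -0.02454112  0.5999183   0.03245086] [0.5999183  0.03245086 0.0478464 ]
[407.7 171.5] [33.5 33.9] 70 zmax 0.131 rgb [66. 56. 50.] [245 136  13  14 137]
[587.4 222.8] [33. 33.] 89 zmax 0.134 rgb [126. 109.  79.] [298 153  14  15 144]
[732.6 309.3] [33.8 53.6] 17 zmax 0.108 rgb [142. 144. 144.] [350 161  15  15 136]
[581.6 139.1] [32.2 32.1] 86 zmax 0.133 rgb [128. 111.  80.] [280 166  14  15 150]
[582.5  75.6] [33.9 33.4] 3 zmax 0.134 rgb [129. 113.  81.] [267 178  15  16 162]
[ 361.4 -136.1] [32.3 35.6] 65 zmax 0.125 rgb [143.  95. 111.] [166 183  14  15 147]
[ 574.6 -130.8] [32.7 34.3] 35 zmax 0.124 rgb [146.  97. 113.] [219 220  13  15 172]
[ 482.9 -383.3] [32.9 33.6] 63 zmax 0.125 rgb [120.  82.  94.] [125 259  16  18 203]
```

View pics/t4.png

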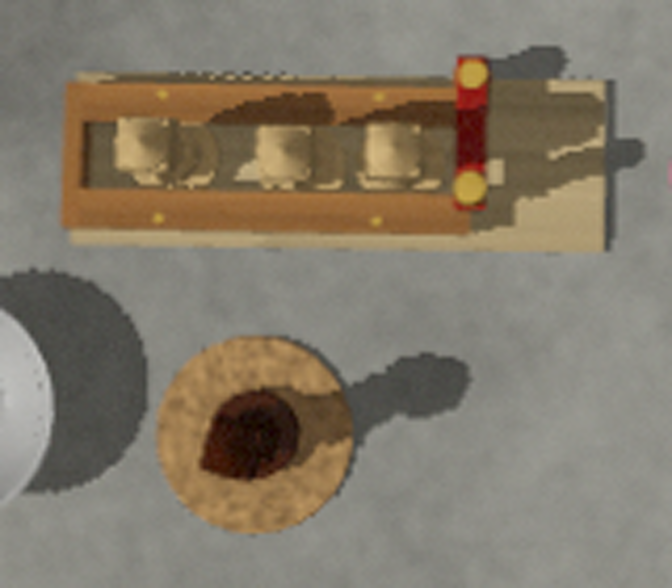

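The picture shows the button shut across the mouth (pivot (472,72), knob (470,188)), three pales upright in the lane, and the waxed figure upright near the mat's centre at (255,430). Handing in.

```bash
python3 -c "
from plant import ctrl
print(ctrl.close_job())"
```

```text
the job is handed in; nothing more can be done
None
```

The job is handed in: the last camera check showed the waxed farmer upright on the middle of the cork mat, all three pale farmers upright in the lane, and the turn-button shut across the mouth; the hand-in returned no verdict.

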